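# Pack the engraver's sharpening kit into its close-fitting case

### The arm

A 7-joint arm with a two-finger parallel gripper is mounted at the origin on the work surface. World frame = base frame: x ahead of the robot, y to its left, z up, the work surface at z = 0. Lengths are in mm, angles in rad, forces in N, time in s.
With the tool pointing down it reaches from about 350 to 775 mm from the base axis. Payload 3.1 kg.
Tool frame: the origin (TCP) lies at the very end of the fingers, on their centre line; the grasp point (between the pads) lies 19 mm behind it; y points along the fingers, z is the direction in which the jaws open and shut, and the axes are right-handed (so a half turn about y gives the same grasp; the last joint's range is limited). The gripper opens to 85 mm and grips with 20 to 120 N. Pads are 22 mm wide; open, the fingers measure 114 mm over their backs; the gripper's body (76 mm by 85 mm) begins 54 mm behind the grasp point. The pads swing forward as they close: fully open they stand 13 mm farther back than shut.
Start: joints at [1.267, 0.311, 0.014, 1.512, -0.004, 1.319, -0.027], TCP at [142.383, -531.267, 231.304] pointing down, gripper open.
Joint ranges: [-2.7, 2.7], [-0.3, 1.91], [-1.27, 1.3], [0.12, 2.57], [-1.44, 4.58], [0.2, 2.03], [-3.05, 3.05]. Speed limits (rad/s): [2.79, 2.79, 3.14, 3.14, 3.14, 3.14, 3.14].

### API

Orientations are given as a unit quaternion [w, x, y, z].
In Python, from cell import readout, eyes, r gives the robot as it stands.
- The arm moves only by the tool arm_command, never from a script. Its argument "plan" is text: rows parted by semicolons, each of 5 numbers parted by spaces: the shift along the tool's x, y, z in cm, then the turn about the tool's y in rad, then the finger opening in cm, from 0 to 8.54. A call has 1 to 5 rows; each row shifts and turns the commanded pose from where the row before left it, along the tool's axes as they then stand; what a row does not reach is not made up. A row lasts 1/10 s, in which the tool goes at most 50 mm and 8.59 degrees, less where a joint would pass 70% of its speed; a pose out of reach is approached as far as the arm can. A call is refused whole if a number of a shift passes 5 or a number of a turn 0.15, either way. A call with a gripper value outside its range is refused whole. The fingers move at their own pace and stop on an object; "squeeze" is the grip in N (left out, the last holds). Time passes only in rows, so rows that do not move let the fingers close. It gives the time, the measured TCP pose, the force and the opening at its end, in the units of the state.
- readout.sense(): the state, without advancing time (a new reading comes with each control period).
- eyes.get_image(name): name is "scene" or "top"; returns a dict with "frame" (400x640x3 uint8, blue, green, red), "intrinsics" (3x3 intrinsics, pixels), "camera_from_world" (4x4, takes a point from world to camera coordinates). Camera axes: x right, y up, looking along -z (the intrinsics and any distortion apply to the point x, -y, -z); pixel columns grow to the right and rows downward; lengths in mm; the calibration is good to about 2 mm. A picture is of the moment at which its call begins. There is no depth.
- r.job_done(): hands the job in, once; it reports no verdict.
The state is a dict: "clock": time; "joint_pos": joint angles; "dq": joint speeds; "joint_efforts": joint torques, N m; "eef_pos": TCP position; "tool_rot": TCP orientation; "force": force on the tool from outside, world axes, zero at the start; "torque": the same for the moment, N m; "grip_width": finger opening in mm.
Only numpy, scipy, OpenCV 4.12 (cv2) and the standard library are available. Lean on these libraries where they do the work, as an engineer would, in place of code of your own. Each camera call takes 0.05 s, during which the arm holds its last target. There are 200 camera calls.

### The job

Pack the engraver's kit into the narrow wooden case, between its two plywood dividers: the sharpening stone, the wooden punch block and the aluminium tin go in with the glass jar that already stands there, all four upright in one row and flat on the case's floor. They only just fit, so slide the jar and each piece up tight to make room and ease them in by feel; do not force or drop anything into the case. Leave the graver and the white cup where they are.

Things in the scene. Friction and masses are not known exactly. Their poses are not given: they have to be found in the camera images.
- case: narrow open dark wooden case, fixed to the bench. Outside 65 mm (x) by 220.5 mm (y) by 30 mm high; walls and floor 6 mm thick, inside 53 by 208.5 mm, 24 mm deep. Origin: centre of its underside, on the bench. The row of pieces runs along its y, between two fixed plywood dividers (see case_in)
- case_in (a point): centre of the case's inner floor, 6 mm above the bench, axes as the case. The two pale dividers (10 mm thick, 23 mm high) stand across it with 168.5 mm clear between them along y, of which the pieces take 166 mm; the pair sits up to 9 mm off the case's middle, either way, and this is not measured: look or feel for it
- jar: straight-sided brown glass jar with a flat black lid, 48 mm diameter, 62 mm tall, about 0.16 kg, standing somewhere near the middle of the case at the start. Origin: centre of its underside, z up
- tin: straight-sided closed aluminium tin, 44 mm diameter, 60 mm tall, about 0.12 kg, on the bench. Origin: centre of its underside, z up
- block: wooden punch block, 50 mm (x) by 40 mm (y) by 60 mm tall, small dark holes on its top, about 0.12 kg, on the bench; fits with its 50 mm side across the case. Origin: centre of its underside, z up
- stone: plain grey sharpening stone standing on end, 50 mm (x) by 34 mm (y) by 70 mm tall, about 0.28 kg, on the bench; fits with its 50 mm side across the case. Origin: centre of its underside, z up
- graver: bystander: graver with a wooden handle, 130 mm long, lying on the bench along its x
- cup: bystander: small white cup, 64 mm across, 55 mm high. Origin: centre of its underside
Mind the look-alikes: they are no part of the job. What is shaped like the stone but red or turquoise is not meant. Leave any yellow look-alike of the tin alone.

How it is judged:
By the outcome, as a careful person would: the job done as asked, in the order asked, and still so for the second after the job is handed in, with the robot touching nothing.
It also fails if it takes over 72 s, if anything falls off the work surface, if the arm or the gripper's body presses on something with over 40 N, if the wrist force passes 120 N, or if a joint passes its speed limit or range.

## Working session

There is one attempt and no reset: what is moved stays moved. The work goes in short steps, Python scripts to look and compute and a tool call to move; the robot and the scene stay as the last step left them, time stands still between calls to the robot, and variables do not carry over. Pictures are saved under pics/ and viewed, about 8 in all and at most 12, crops included, and the job is handed in when it is done.

Besides the shell and the picture viewer there is one more tool, called after ">>>" as name(argument=value, ...), one argument or row to a line, values as JSON. arm_command: Moves the arm, as the interface text tells. Its arguments: {"type":"object","properties":{"plan":{"type":"string"},"squeeze":{"type":"number"}},"required":["plan"]}

```bash
ls; mkdir -p pics; python3 - <<'E'
from cell import readout, eyes, r
import cv2,numpy as np
print(readout.sense())
for n in ("scene","top"):
    d=eyes.get_image(n); cv2.imwrite(f"pics/{n}0.png",d["frame"]); print(n,d["intrinsics"],d["camera_from_world"],d.keys())
    np.savez(f"pics/{n}0.npz",**d)
E
```

```text
pics
{'clock': 0.0, 'joint_pos': array([ 1.26729722,  0.3117666 ,  0.01397444,  1.51308906, -0.00442859,
        1.31915911, -0.02718361]), 'dq': array([-0.00124987, -0.00249598,  0.00142256, -0.00201156,  0.00134713,
       -0.00028904, -0.00017784]), 'joint_efforts': array([-2.05787155e-04, -3.79916096e+01,  1.45817301e-01, -2.30590332e+01,
        1.22916716e-02,  1.36631937e-02,  1.39629407e-05]), 'eef_pos': array([ 142.19094413, -530.54459469,  230.18560833]), 'tool_rot': array([ 0.09219864, -0.09246487,  0.70188704, -0.70021728]), 'force': array([ 0.09628912, -0.0433193 , -0.70272923]), 'torque': array([-0.0214201 , -0.00536938,  0.01276329]), 'grip_width': 85.20136888968244}
scene [[373.24331039   0.         319.36043983]
 [  0.         373.24331039 202.07565016]
 [  0.           0.           1.        ]] [[ 6.83311061e-01  7.29935758e-01  1.67267106e-02 -3.45717125e+02]
 [-4.39131548e-01  3.92563672e-01  8.08119575e-01  1.95193092e+02]
 [ 5.83309076e-01 -5.59542270e-01  5.88780918e-01 -1.28373130e+03]
 [ 0.00000000e+00  0.00000000e+00  0.00000000e+00  1.00000000e+00]] dict_keys(['frame', 'intrinsics', 'camera_from_world'])
top [[441.94246701   0.         314.08845174]
 [  0.         441.94246701 193.1759455 ]
 [  0.           0.           1.        ]] [[-2.44369665e-02 -9.99700702e-01  1.15782510e-03  1.73294758e+01]
 [ 9.86779135e-01 -2.39354605e-02  1.60293583e-01 -5.40238966e+02]
 [-1.60217894e-01  5.05960655e-03  9.87068704e-01 -8.98260847e+02]
 [ 0.00000000e+00  0.00000000e+00  0.00000000e+00  1.00000000e+00]] dict_keys(['frame', 'intrinsics', 'camera_from_world'])
```

View pics/top0.png

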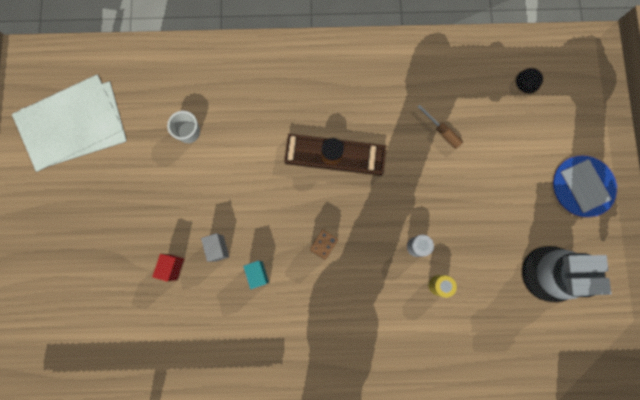

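View pics/scene0.png

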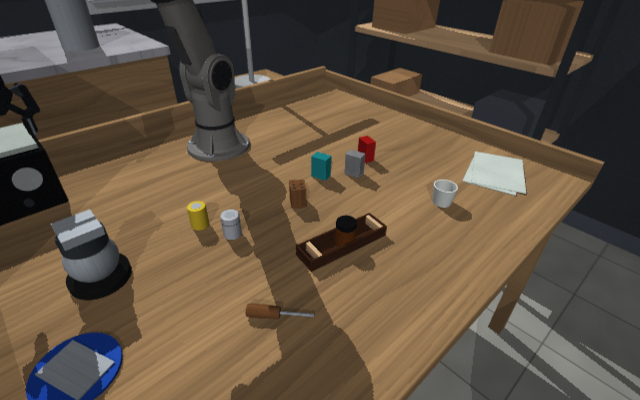

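The top view shows the case at about (335,154) with its dividers at (291,148) and (373,157), and the jar at (332,149). The block is at (323,243).

- **Stone candidates:** grey (214,248), red (168,267) and turquoise (257,274). The grey one fits "plain grey".
- **Tin candidates:** aluminium (421,245) and yellow (445,287). The aluminium one fits, since the yellow one is to be left alone.

I'll confirm both in one enlarged crop.

```bash
cat > h.py <<'E'
import numpy as np, cv2
def load(n,i=0): return dict(np.load(f"pics/{n}{i}.npz"))
def snap(n,i):
    from cell import eyes
    d=eyes.get_image(n); np.savez(f"pics/{n}{i}.npz",**d); return d
def ray(d,uv,z):
    """pixel -> world point on plane z"""
    K,T=d["intrinsics"],d["camera_from_world"]; R,t=T[:3,:3],T[:3,3]
    p=np.linalg.inv(K)@[uv[0],uv[1],1.]; v=R.T@[p[0],-p[1],-p[2]]; c=-R.T@t
    return c+v*(z-c[2])/v[2]
def proj(d,P):
    K,T=d["intrinsics"],d["camera_from_world"]; p=T[:3,:3]@np.asarray(P,float)+T[:3,3]
    q=K@[p[0],-p[1],-p[2]]; return q[:2]/q[2]
E
python3 - <<'E'
from h import *
a=load("top")["frame"]
c1=cv2.resize(a[215:305,140:480],None,fx=2.35,fy=2.35,interpolation=cv2.INTER_CUBIC)
c2=cv2.resize(a[120:190,270:400],None,fx=5,fy=5,interpolation=cv2.INTER_CUBIC)
o=np.zeros((c1.shape[0]+c2.shape[0],800,3),np.uint8); o[:c1.shape[0],:c1.shape[1]]=c1[:,:800]; o[c1.shape[0]:,:c2.shape[1]]=c2
cv2.imwrite("pics/c1.png",o); print(o.shape,c1.shape)
g=cv2.cvtColor(a,cv2.COLOR_BGR2HSV)
for name,(r0,r1,c0,c1) in dict(stone=(228,268,196,234),block=(225,265,305,340),tin=(230,262,404,438)).items():
    print(name)
    for row in range(r0,r1,3): print(row,' '.join('%d/%d'%(g[row,c,1],g[row,c,2]) for c in range(c0,c1,2)))
E
```

```text
(562, 800, 3) (212, 799, 3)
stone
228 88/148 93/145 94/144 95/142 91/145 94/147 92/149 87/138 91/112 86/104 92/108 97/103 84/106 89/100 94/106 97/103 87/105 82/106 86/101
231 93/150 93/151 92/153 94/152 94/152 92/152 92/150 90/133 94/108 87/105 89/106 92/103 86/107 91/104 92/105 91/112 87/109 88/110 93/110
234 93/156 92/156 92/158 93/157 90/158 90/155 84/149 68/120 33/116 17/122 4/122 24/86 66/93 77/103 90/111 93/110 93/112 89/112 88/116
237 91/160 92/158 90/153 55/143 30/135 11/136 4/134 4/138 5/141 2/143 4/139 5/97 8/68 3/73 62/91 86/110 91/112 88/113 91/123
240 93/159 92/158 85/153 18/145 7/140 4/137 5/141 2/138 2/139 4/139 4/139 4/114 7/78 11/72 47/82 86/110 93/112 87/112 93/134
243 92/153 92/153 91/151 47/142 2/136 5/141 4/142 4/143 4/142 2/138 4/136 2/131 6/85 8/65 18/72 74/100 94/108 91/112 91/138
246 94/147 91/148 93/146 68/138 8/134 5/140 7/138 2/140 2/134 5/141 7/138 7/142 5/110 11/67 12/66 55/84 90/102 86/115 91/146
249 95/142 92/142 92/136 83/132 24/136 2/140 0/136 2/134 2/139 7/141 6/138 5/142 4/127 9/83 4/69 24/73 83/101 89/129 95/150
252 93/135 94/130 96/130 94/130 45/
[... 3250 characters left out ...]
94/135 80/112 10/76 17/74 8/129 8/181 10/183 9/171 15/169 15/168 15/168 12/168 12/172 11/182 3/170 60/141 89/118
248 91/123 71/111 8/92 9/89 11/116 6/173 7/181 12/175 12/169 9/167 15/168 14/169 10/175 7/180 3/160 54/114 94/98
251 91/123 86/121 38/115 5/111 5/107 5/144 7/182 8/187 9/179 13/180 9/176 9/180 7/181 3/167 30/129 89/103 87/106
254 94/130 89/129 84/127 41/125 4/119 8/124 11/141 8/164 9/178 7/177 4/180 6/172 24/167 68/153 89/118 93/110 95/105
257 89/138 89/137 94/135 92/133 88/133 81/135 69/130 71/130 75/139 71/148 79/155 90/158 90/158 93/146 93/113 86/113 89/117
260 95/131 96/130 91/134 92/133 91/135 94/133 86/140 89/146 95/145 89/143 92/144 89/146 96/146 93/124 89/106 93/112 95/110
```

View pics/c1.png

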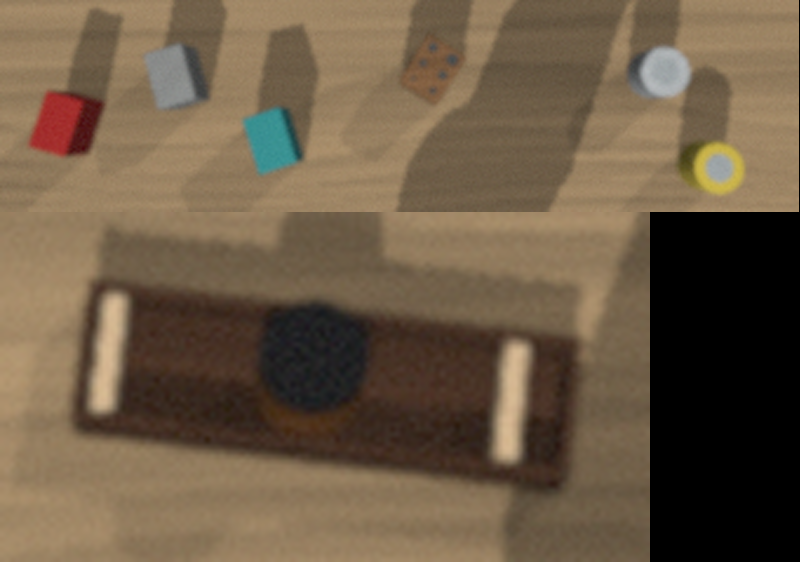

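The crop confirms it: the grey block at (214,248) is the stone, with red and turquoise beside it. The plain aluminium can at (421,245) is the tin, with yellow to its lower right. The case has pale dividers near both ends.

```bash
cat >> h.py <<'E'
def blob(d,box,z,f,up=4):
    """largest contour of mask f(hsv) in box (r0,r1,c0,c1) -> world points on plane z"""
    r0,r1,c0,c1=box
    a=cv2.resize(d["frame"][r0:r1,c0:c1],None,fx=up,fy=up,interpolation=cv2.INTER_CUBIC)
    h=cv2.cvtColor(a,cv2.COLOR_BGR2HSV).astype(int)
    m=(f(h[...,0],h[...,1],h[...,2])).astype(np.uint8)
    m=cv2.morphologyEx(m,cv2.MORPH_CLOSE,np.ones((9,9)));m=cv2.morphologyEx(m,cv2.MORPH_OPEN,np.ones((7,7)))
    c=max(cv2.findContours(m,cv2.RETR_EXTERNAL,cv2.CHAIN_APPROX_NONE)[0],key=cv2.contourArea)[:,0]
    px=(c+.5)/up-.5+[c0,r0]
    return px,np.array([ray(d,p,z)[:2] for p in px],np.float32)
def rect(P):
    (x,y),(w,h),a=cv2.minAreaRect(P)
    if w<h: w,h,a=h,w,a+90
    M=cv2.moments(P.reshape(-1,1,2)); 
    return f"c=({x:.1f},{y:.1f}) cent=({M['m10']/M['m00']:.1f},{M['m01']/M['m00']:.1f}) long {w:.1f} short {h:.1f} ang(long) {(a+90)%180-90:.1f}"
E
python3 - <<'E'
from h import *
t=load("top")
pt=lambda n,*a: print(n,rect(blob(t,*a)[1]))
pt("stone",(225,270,195,240),70,lambda h,s,v:(s<45)&(v>112))
pt("block",(222,268,300,345),60,lambda h,s,v:(s>106)&(v>106)|(s<70)&(v<112))
pt("block2",(222,268,300,345),60,lambda h,s,v:(s>103)|(s<75))
pt("tin",(228,264,400,442),60,lambda h,s,v:(s<45)&(v>142))
pt("jarlid",(130,172,312,352),68,lambda h,s,v:(v<52)&(s<90))
pt("divL",(130,170,280,303),29,lambda h,s,v:(v>125))
pt("divR",(138,180,362,383),29,lambda h,s,v:(v>125))
pt("case",(120,190,270,400),30,lambda h,s,v:(v<75)|(v>160))
pt("cup",(100,150,160,206),55,lambda h,s,v:(s<40)&(v>120))
pt("red",(245,290,148,190),70,lambda h,s,v:(s>150)&(v>125))
pt("turq",(255,295,240,275),70,lambda h,s,v:(s>150)&(v>115))
pt("yel",(270,304,430,462),60,lambda h,s,v:(s>150)&(v>140))
a=t["frame"]; hs=cv2.cvtColor(a,cv2.COLOR_BGR2HSV)
print("case col335",[tuple(hs[r,345,1:]) for r in range(125,185,2)])
print("div row150",[tuple(hs[150,c,1:]) for c in range(280,303)])
s=load("scene"); 
for n,P in dict(jar=(555,-30,68)).items(): print(proj(s,P))
E
```

```text
stone c=(428.9,214.8) cent=(429.6,214.7) long 54.3 short 34.1 ang(long) 16.1
block c=(431.2,-12.8) cent=(431.3,-12.8) long 52.4 short 41.2 ang(long) -32.8
block2 c=(431.4,-12.6) cent=(431.7,-12.6) long 53.8 short 42.7 ang(long) -34.3
tin c=(424.0,-216.7) cent=(423.8,-216.6) long 45.3 short 40.9 ang(long) -26.4
jarlid c=(630.6,-36.9) cent=(631.2,-36.5) long 46.0 short 45.1 ang(long) 88.4
divL c=(641.7,52.6) cent=(638.0,65.8) long 90.6 short 49.7 ang(long) -0.7
divR c=(619.3,-124.3) cent=(619.4,-124.4) long 55.3 short 13.0 ang(long) -8.4
case c=(629.3,-44.4) cent=(627.6,-45.2) long 215.7 short 71.6 ang(long) 80.6
cup c=(692.9,285.6) cent=(692.8,284.3) long 71.0 short 65.6 ang(long) -7.4
red c=(392.8,311.3) cent=(392.8,311.3) long 49.2 short 33.1 ang(long) -17.6
turq c=(374.3,127.4) cent=(374.4,127.3) long 43.5 short 30.2 ang(long) 17.2
yel c=(341.5,-256.4) cent=(340.9,-253.3) long 41.5 short 40.3 ang(long) 85.7
case col335 [(np.uint8(87), np.uint8(108)), (np.uint8(94), np.uint8(111)), (np.uint8(83), np.uint8(108)), (np.uint8(95), np.uint8(102)), (np.uint8(93), np.uint8(113)), (np.uint8
[... 816 characters left out ...]
(92), np.uint8(160)), (np.uint8(95), np.uint8(163)), (np.uint8(95), np.uint8(159)), (np.uint8(94), np.uint8(144)), (np.uint8(103), np.uint8(114)), (np.uint8(104), np.uint8(86)), (np.uint8(101), np.uint8(78)), (np.uint8(94), np.uint8(109)), (np.uint8(84), np.uint8(164)), (np.uint8(81), np.uint8(205)), (np.uint8(82), np.uint8(212)), (np.uint8(77), np.uint8(206)), (np.uint8(77), np.uint8(168)), (np.uint8(81), np.uint8(117)), (np.uint8(99), np.uint8(80)), (np.uint8(131), np.uint8(74)), (np.uint8(133), np.uint8(75)), (np.uint8(133), np.uint8(73)), (np.uint8(121), np.uint8(78)), (np.uint8(114), np.uint8(76)), (np.uint8(114), np.uint8(78)), (np.uint8(133), np.uint8(75))]
[324.63356    204.28645788]
```

```bash
cat >> h.py <<'E'
from scipy.spatial.transform import Rotation as Ro
def R_(q): return Ro.from_quat(np.r_[q[1:],q[0]]).as_matrix()
E
python3 - <<'E'
from h import *
from cell import readout
t=load("top"); s=load("scene")
L=blob(t,(132,170,284,300),29,lambda h,s,v:(v>140)&(s<90))[1]; Rr=blob(t,(138,180,362,383),29,lambda h,s,v:(v>140)&(s<90))[1]
print("L",rect(L));print("R",rect(Rr))
C=blob(t,(120,190,270,400),30,lambda h,s,v:(v<86)|(v>170))[1]; print("case",rect(C))
d=L.mean(0)-Rr.mean(0)
a=np.degrees(np.arctan2(d[1],d[0]));print("div axis ang",a,np.linalg.norm(d))
for ang in (80.5,81.5):
    u=np.array([np.cos(np.radians(ang)),np.sin(np.radians(ang))]);v=np.array([u[1],-u[0]])
    for n,P in (("case",C),("L",L),("R",Rr)): print(ang,n,"along",np.percentile(P@u,[1,99]),"across",np.percentile(P@v,[1,99]))
# far edge line of the case (z=30) and ends
st=readout.sense(); M=R_(st["tool_rot"]); print("tool axes cols\n",M.round(4))
im=s["frame"].copy(); im=cv2.resize(im,None,fx=4,fy=4,interpolation=cv2.INTER_CUBIC)
def poly(c,w,h,ang,z,col=(0,255,0)):
    a=np.radians(ang);e=np.array([np.cos(a),np.sin(a)]);f=np.array([-e[1],e[0]])
    P=[proj(s,[*(np.array(c)+i*w/2*e+j*h/2*f),z]) for i,j in((1,1),(1,-1),(-1,-1),(-1,1))]
    cv2.polylines(im,[((np.array(P)+.5)*4).astype(int)],True,col,1)
def circ(c,r,z):
    P=[proj(s,[c[0]+r*np.cos(k),c[1]+r*np.sin(k),z]) for k in np.linspace(0,6.28,40)]
    cv2.polylines(im,[((np.array(P)+.5)*4).astype(int)],True,(0,255,0),1)
for z in (0,70): poly((428.5,214.7),50,34,16.1,z)
for z in (0,60): poly((431.3,-12.7),50,40,-33.5,z)
for z in (0,60): circ((424,-216.7),22,z)
for z in (68,): circ((631,-36.7),24,z)
poly((630,-43),65,220.5,-8.6,30); poly((630,-43),65,220.5,-8.6,0)
c=im[130*4:280*4,190*4:400*4]; cv2.imwrite("pics/sc1.png",cv2.resize(c,(798,570),interpolation=cv2.INTER_AREA))
E
```

```text
L c=(645.5,52.0) cent=(645.5,51.9) long 53.7 short 11.6 ang(long) -8.5
R c=(619.4,-124.4) cent=(619.5,-124.5) long 53.7 short 11.5 ang(long) -8.1
case c=(629.1,-44.4) cent=(628.3,-44.6) long 218.1 short 73.9 ang(long) 80.4
div axis ang 81.52437 178.31792
80.5 case along [-48.62029974 168.72676401] across [591.16822827 664.32181384]
80.5 L along [151.91213739 163.66402941] across [601.33069071 654.78068762]
80.5 R along [-26.5167595 -14.4677489] across [604.70654235 658.17465841]
81.5 case along [-59.33341275 157.60733001] across [590.55541477 665.45466407]
81.5 L along [141.05780022 152.52550797] across [604.00250803 657.42127676]
81.5 R along [-37.22406799 -25.73624279] across [604.26404462 657.72305272]
tool axes cols
 [[-9.659e-01 -7.000e-04  2.589e-01]
 [-2.589e-01  2.100e-03 -9.659e-01]
 [ 1.000e-04 -1.000e+00 -2.200e-03]]
```

View pics/sc1.png

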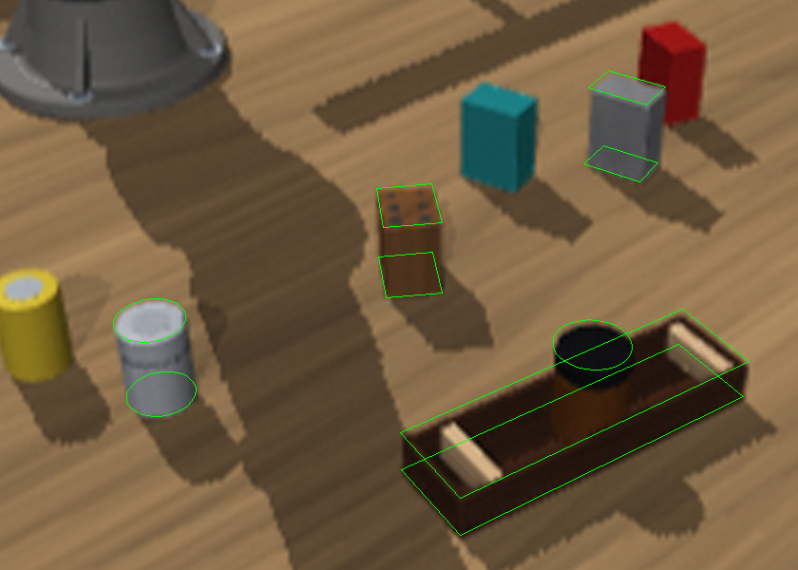

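The scene overlay agrees with the top-view measurements: stone (429,215), block (431,−13), tin (424,−217), jar (631,−37), and case y-axis at 81.5°. I'll start moving, turning the jaws across the case first.

>>> arm_command(
  plan="0 0 0 -0.145 8.5;0 0 0 -0.145 8.5;0 0 0 -0.145 8.5;0 0 0 -0.145 8.5;0 0 0 -0.145 8.5",
  squeeze=30,
)

```text
clock: 0.6
eef_pos: [142.2, -530.8, 230.6]
tool_rot: [0.337, -0.337, 0.622, -0.621]
force: [0.9, -0.6, 0.2]
grip_width: 85.1
```

>>> arm_command(
  plan="0 0 0 -0.145 8.5;0 0 0 -0.145 8.5;0 0 0 -0.145 8.5;-3.74 0 2.74 0 8.5;-3.74 0 2.74 0 8.5",
)

```text
clock: 1.1
eef_pos: [206.9, -465.2, 230.4]
tool_rot: [0.46, -0.46, 0.537, -0.537]
force: [2.7, 0.1, -0.1]
grip_width: 85.2
```

>>> arm_command(
  plan="-3.74 0 2.74 0 8.5;-3.74 0 2.74 0 8.5;-3.74 0 2.74 0 8.5;-3.74 0 2.74 0 8.5;-3.74 0 2.74 0 8.5",
)

```text
clock: 1.6
eef_pos: [371.6, -299.2, 231.0]
tool_rot: [0.461, -0.461, 0.536, -0.536]
force: [0.9, -0.0, -0.1]
grip_width: 84.9
```

>>> arm_command(
  plan="-3.74 0 2.74 0 8.5;-3.74 0 2.74 0 8.5;-3.74 0 2.74 0 8.5;-3.74 0 2.74 0 8.5;-3.74 0 2.74 0 8.5",
)

```text
clock: 2.1
eef_pos: [534.8, -135.0, 230.8]
tool_rot: [0.461, -0.462, 0.536, -0.536]
force: [0.8, -1.3, 0.5]
grip_width: 85.0
```

>>> arm_command(
  plan="-3.74 0 2.74 0 8.5;-3.74 0 2.74 0 8.5;-3.74 0 2.74 0 8.5;0 4 0 0 8.5;0 4 0 0 8.5",
)

```text
clock: 2.6
eef_pos: [633.9, -34.4, 150.9]
tool_rot: [-0.464, 0.461, -0.535, 0.535]
force: [0.2, -0.2, -0.9]
grip_width: 85.0
```

>>> arm_command(
  plan="0 3 0 0 8.5;0 0 0 0 8.5",
)

```text
clock: 2.8
eef_pos: [627.5, -38.1, 115.1]
tool_rot: [0.458, -0.465, 0.539, -0.533]
force: [-0.5, -0.8, -0.8]
grip_width: 84.8
```

>>> arm_command(
  plan="0 0 0 0 8.5;0 0 0 0 8.5",
)

```text
clock: 3.0
eef_pos: [633.7, -37.3, 123.7]
tool_rot: [-0.463, 0.46, -0.535, 0.537]
force: [0.5, -0.5, 0.6]
grip_width: 85.0
```

>>> arm_command(
  plan="0 2.2 0 0 8.5;0 2.2 0 0 8.5;0 2.2 0 0 8.5;0 2.1 0 0 8.5;0 0 0 0 8.5",
)

```text
clock: 3.5
eef_pos: [631.0, -37.8, 33.4]
tool_rot: [0.461, -0.462, 0.536, -0.535]
force: [0.3, -0.6, -0.1]
grip_width: 84.9
```

>>> arm_command(
  plan="0 0 0 0 5.5;0 0 0 0 5.5;0 0 0 0 5.5;0 0 0 0 5.5;0 0 0 0 5.5",
)

```text
clock: 4.0
eef_pos: [632.5, -37.5, 34.9]
tool_rot: [-0.462, 0.461, -0.536, 0.536]
force: [0.0, 1.3, 0.1]
grip_width: 55.0
```

```bash
python3 - <<'E'
from h import *
d=snap("scene",1); cv2.imwrite("pics/s1.png",cv2.resize(d["frame"][130:290,230:450],None,fx=3.6,fy=3.6,interpolation=cv2.INTER_CUBIC))
from cell import readout
for _ in range(2): s=readout.sense(); print(s["clock"],s["eef_pos"],s["force"],s["grip_width"])
E
```

```text
4.05 [632.31011037 -37.46536698  34.71043286] [-0.86794938 -0.19096592 -1.147678  ] 54.99761670146206
4.05 [632.31011037 -37.46536698  34.71043286] [-0.86794938 -0.19096592 -1.147678  ] 54.99761670146206
```

View pics/s1.png

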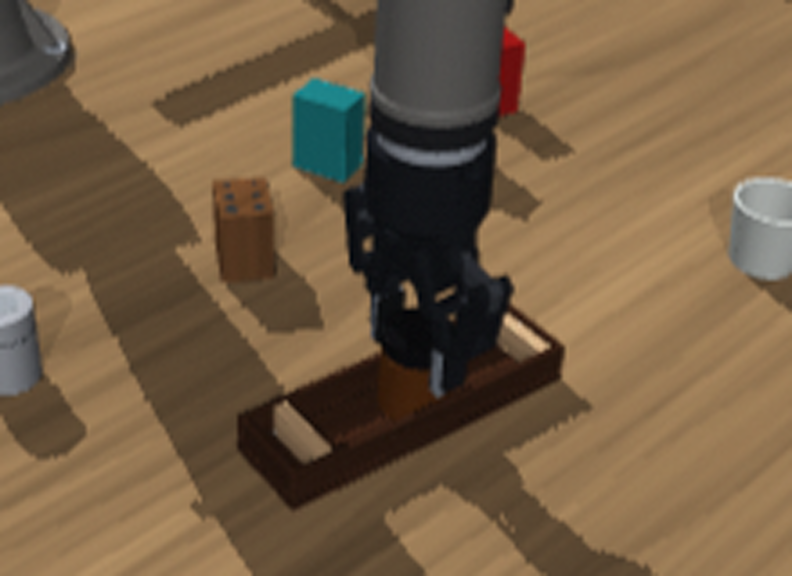

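The fingers straddle the jar, with the tips just above the case rim. I'll grip it and feel for the case's side walls.

>>> arm_command(
  plan="0 0 0 0 4;0 0 0 0 4;0 0 0 0 4;0 0 0 0 4",
  squeeze=25,
)

```text
clock: 4.45
eef_pos: [632.5, -37.5, 34.7]
tool_rot: [-0.462, 0.461, -0.536, 0.536]
force: [0.6, -0.8, 3.1]
grip_width: 47.5
```

>>> arm_command(
  plan="0 0 0.1 0 4;0 0 0.1 0 4;0 0 0 0 4",
)

```text
clock: 4.75
eef_pos: [632.7, -37.5, 34.7]
tool_rot: [0.461, -0.462, 0.536, -0.535]
force: [-3.2, -0.7, 7.3]
grip_width: 47.0
```

>>> arm_command(
  plan="0 0 0.1 0 4;0 0 0 0 4;0 0 0 0 4",
)

```text
clock: 5.05
eef_pos: [632.8, -37.5, 34.8]
tool_rot: [0.46, -0.463, 0.537, -0.535]
force: [-5.7, -0.1, 9.2]
grip_width: 47.2
```

>>> arm_command(
  plan="0 -0.1 0 0 4;0 -0.1 0 0 4;0 0 0 0 4",
)

```text
clock: 5.35
eef_pos: [634.8, -38.0, 35.6]
tool_rot: [0.461, -0.462, 0.536, -0.536]
force: [0.6, -0.5, -1.7]
grip_width: 47.4
```

>>> arm_command(
  plan="0 -0.1 0 0 4;0 -0.1 0 0 4;0 0 0 0 4;0 0 0 0 4",
)

```text
clock: 5.75
eef_pos: [635.1, -37.9, 38.3]
tool_rot: [-0.461, 0.461, -0.536, 0.536]
force: [0.0, -0.2, -1.6]
grip_width: 47.6
```

>>> arm_command(
  plan="0 0 0.1 0 4;0 0 0.1 0 4;0 0 0 0 4;0 0 0 0 4",
)

```text
clock: 6.15
eef_pos: [636.4, -38.1, 38.1]
tool_rot: [0.461, -0.462, 0.536, -0.535]
force: [-2.8, -0.2, -0.9]
grip_width: 47.1
```

>>> arm_command(
  plan="0 0 0.1 0 4;0 0 0.1 0 4;0 0 0 0 4;0 0 0 0 4",
)

```text
clock: 6.55
eef_pos: [636.5, -38.1, 37.9]
tool_rot: [0.46, -0.463, 0.537, -0.534]
force: [-5.9, -0.1, 2.2]
grip_width: 47.5
```

>>> arm_command(
  plan="0 0 -0.3 0 4;0 0 -0.3 0 4;0 0 -0.2 0 4;0 0 0 0 4;0 0 0 0 4",
)

```text
clock: 7.05
eef_pos: [631.5, -37.4, 38.5]
tool_rot: [-0.462, 0.461, -0.536, 0.536]
force: [0.2, 1.2, -1.4]
grip_width: 47.5
```

>>> arm_command(
  plan="0 0 -0.1 0 4;0 0 -0.1 0 4;0 0 0 0 4;0 0 0 0 4",
)

```text
clock: 7.45
eef_pos: [631.1, -37.4, 38.7]
tool_rot: [-0.462, 0.46, -0.535, 0.537]
force: [5.9, -0.5, -4.1]
grip_width: 46.8
```

>>> arm_command(
  plan="0 0 -0.1 0 4;0 0 -0.1 0 4;0 0 0 0 4;0 0 0 0 4",
)

```text
clock: 7.85
eef_pos: [630.9, -37.4, 39.0]
tool_rot: [-0.463, 0.459, -0.534, 0.538]
force: [7.7, -1.2, -7.4]
grip_width: 47.3
```

>>> arm_command(
  plan="0 0 0.3 0 4;0 0 0.32 0 4;1.5 0 0 0 4;1.5 0 0 0 4;1.5 0 0 0 4",
)

```text
clock: 8.35
eef_pos: [625.4, -84.8, 37.9]
tool_rot: [0.46, -0.462, 0.536, -0.536]
force: [0.6, 0.1, -1.5]
grip_width: 47.1
```

>>> arm_command(
  plan="0.4 0 0 0 4;0 0 0 0 4;0 0 0 0 4",
)

```text
clock: 8.65
eef_pos: [625.9, -85.5, 38.3]
tool_rot: [0.462, -0.461, 0.536, -0.536]
force: [-0.7, 0.9, -0.4]
grip_width: 46.7
```

>>> arm_command(
  plan="0.3 0 0 0 4;0.2 0 0 0 4;0 0 0 0 4;0 0 0 0 4",
)

```text
clock: 9.05
eef_pos: [625.3, -90.9, 38.3]
tool_rot: [0.461, -0.461, 0.536, -0.536]
force: [-1.1, -0.0, -1.1]
grip_width: 47.4
```

>>> arm_command(
  plan="0.2 0 0 0 4;0.1 0 0 0 4;0 0 0 0 4;0 0 0 0 4",
)

```text
clock: 9.45
eef_pos: [624.8, -94.1, 38.3]
tool_rot: [-0.461, 0.461, -0.536, 0.536]
force: [0.4, 0.0, -1.0]
grip_width: 47.1
```

>>> arm_command(
  plan="0.1 0 0 0 4;0.1 0 0 0 4;0 0 0 0 4;0 0 0 0 4",
)

```text
clock: 9.85
eef_pos: [624.5, -96.1, 38.3]
tool_rot: [-0.461, 0.461, -0.536, 0.536]
force: [-0.3, -0.2, -1.4]
grip_width: 46.9
```

>>> arm_command(
  plan="0.1 0 0 0 4;0.1 0 0 0 4;0 0 0 0 4;0 0 0 0 4",
)

```text
clock: 10.25
eef_pos: [624.3, -97.0, 38.4]
tool_rot: [0.462, -0.461, 0.536, -0.535]
force: [0.9, 1.6, -1.5]
grip_width: 47.2
```

>>> arm_command(
  plan="0.1 0.1 0 0 4;0 0.1 0 0 4;0 0.1 0 0 4;0 0 0 0 4;0 0 0 0 4",
)

```text
clock: 10.75
eef_pos: [624.8, -97.2, 35.7]
tool_rot: [0.463, -0.461, 0.536, -0.535]
force: [0.9, 5.2, 1.3]
grip_width: 47.3
```

>>> arm_command(
  plan="0 0 0 0 6.5;0 0 0 0 6.5;0 0 0 0 6.5;0 -3 0 0 7;0 -4 0 0 8.5",
)

```text
clock: 11.25
eef_pos: [621.4, -100.5, 103.1]
tool_rot: [0.459, -0.463, 0.538, -0.535]
force: [0.3, -1.5, -0.0]
grip_width: 82.3
```

>>> arm_command(
  plan="0 -3.5 0 0 8.5;-3.51 0 -3.02 0 8.5;-3.51 0 -3.02 0 8.5;-3.51 0 -3.02 0 8.5;-3.51 0 -3.02 0 8.5",
)

```text
clock: 11.75
eef_pos: [524.5, 58.0, 140.4]
tool_rot: [-0.461, 0.461, -0.536, 0.537]
force: [0.9, 1.3, 0.0]
grip_width: 84.8
```

>>> arm_command(
  plan="-3.51 0 -3.02 0 8.5;-3.51 0 -3.02 0 8.5;-3.51 0 -3.02 0 8.5;-3.51 0 -3.02 0 8.5;0 0 0 -0.145 8.5",
)

```text
clock: 12.25
eef_pos: [422.0, 221.7, 141.2]
tool_rot: [0.504, -0.502, 0.498, -0.496]
force: [0.3, 0.5, -0.2]
grip_width: 85.1
```

>>> arm_command(
  plan="0 0 0 -0.145 8.5;0 0 0 -0.144 8.5;0 0 0 0 8.5;0 0 0 0 8.5",
)

```text
clock: 12.65
eef_pos: [427.2, 213.8, 140.3]
tool_rot: [-0.565, 0.565, -0.425, 0.425]
force: [-0.7, -0.1, 0.0]
grip_width: 84.7
```

```bash
python3 - <<'E'
from h import *
from cell import readout
d=snap("top",2)
s=readout.sense(); M=R_(s["tool_rot"]); print(s["clock"],s["eef_pos"],"jaw yaw",np.degrees(np.arctan2(M[1,2],M[0,2])))
print("jar",rect(blob(d,(125,185,290,400),68,lambda h,s,v:(v<52)&(s<90))[1]))
cv2.imwrite("pics/t2.png",cv2.resize(d["frame"][110:300,150:400],None,fx=3.1,fy=3.1,interpolation=cv2.INTER_CUBIC))
E
```

```text
12.7 [427.12064889 213.96859142 140.28080656] jaw yaw 16.13130730331374
jar c=(622.7,-93.6) cent=(623.1,-93.6) long 43.9 short 43.9 ang(long) -1.4
```

View pics/t2.png

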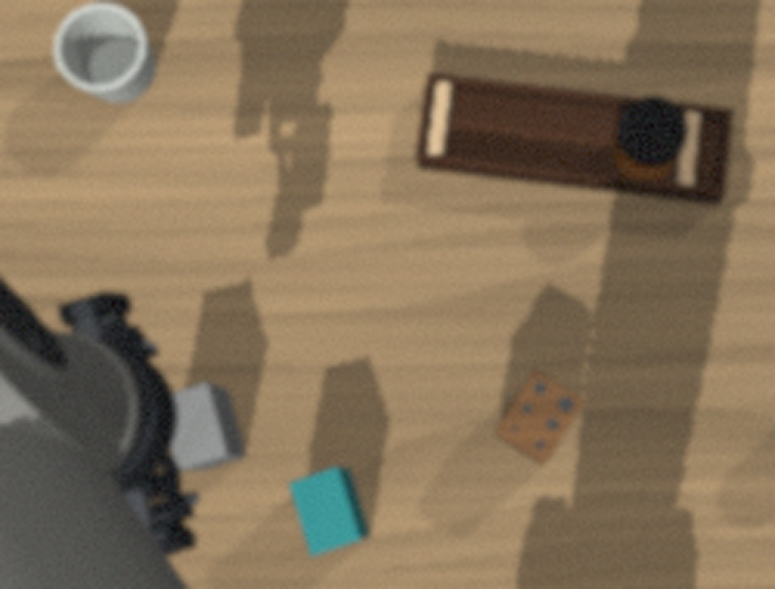

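The jar now stands against the −y divider (lid at about (650,130) in the crop). The gripper is above the stone with a matching jaw angle of 16.1°.

>>> arm_command(
  plan="0 2.8 0.1 0 8.5;0 2.8 0 0 8.5;0 2.8 0 0 8.5;0 2.6 0 0 8.5;0 0 0 0 8.5",
  squeeze=40,
)

```text
clock: 13.2
eef_pos: [425.1, 212.7, 27.3]
tool_rot: [-0.563, 0.568, -0.426, 0.423]
force: [-1.7, 0.1, -0.3]
grip_width: 84.9
```

>>> arm_command(
  plan="0 0 0 0 6.5;0 0 0 0 5.5;0 0 0 0 4.5;0 0 0 0 4.5;0 0 0 0 4.5",
)

```text
clock: 13.7
eef_pos: [429.9, 216.1, 32.3]
tool_rot: [0.568, -0.564, 0.423, -0.425]
force: [2.1, 0.7, 6.2]
grip_width: 49.6
```

>>> arm_command(
  plan="0 0 0 0 4.5;0 -1 0 0 4.5;0 -2 0 0 4.5;0 0 0 0 4.5;0 0 0 0 4.5",
)

```text
clock: 14.2
eef_pos: [427.4, 214.5, 60.1]
tool_rot: [-0.566, 0.566, -0.424, 0.424]
force: [0.8, 0.2, -4.1]
grip_width: 49.6
```

>>> arm_command(
  plan="0 -4 0 0 4.5;0 -1 0 0.144 4.5;0 0 0 0.143 4.5;0 0 0 0.143 4.5;2.57 0 4.02 0 4.5",
)

```text
clock: 14.7
eef_pos: [457.3, 190.1, 109.5]
tool_rot: [0.465, -0.466, 0.535, -0.53]
force: [0.4, 2.5, -3.7]
grip_width: 49.7
```

>>> arm_command(
  plan="2.57 0 4.02 0 4.5;2.57 0 4.02 0 4.5;2.57 0 4.02 0 4.5;2.57 0 4.02 0 4.5;2.57 0 4.02 0 4.5",
)

```text
clock: 15.2
eef_pos: [644.0, 25.6, 108.1]
tool_rot: [0.461, -0.464, 0.536, -0.534]
force: [0.8, 0.3, -3.1]
grip_width: 49.4
```

>>> arm_command(
  plan="0 0 0 0 4.5;0 0 0 0 4.5;0 0 0 0 4.5",
)

```text
clock: 15.5
eef_pos: [642.4, 29.0, 108.7]
tool_rot: [0.462, -0.464, 0.536, -0.533]
force: [-0.7, 0.6, -2.5]
grip_width: 49.8
```

```bash
python3 - <<'E'
from h import *
from cell import readout
s=readout.sense(); M=R_(s["tool_rot"]); print(s["clock"],s["eef_pos"],s["force"],"jaw yaw",np.degrees(np.arctan2(M[1,2],M[0,2])))
E
```

```text
15.5 [642.39720882  29.02410251 108.71172732] [-0.71767331  0.55099199 -2.51766733] jaw yaw -8.204869449043962
```

>>> arm_command(
  plan="0.25 1 0.13 0.005 4.5;0 2 0 0 4.5;0 1.2 0 0 4.5;0 0 0 0 4.5;0 0 0 0 4.5",
)

```text
clock: 16.0
eef_pos: [644.7, 25.3, 68.1]
tool_rot: [0.461, -0.462, 0.536, -0.536]
force: [0.5, -0.0, -3.1]
grip_width: 49.7
```

>>> arm_command(
  plan="0 0 0 0 4.5;0 0 0 0 4.5",
)

```text
clock: 16.2
eef_pos: [645.9, 25.0, 69.4]
tool_rot: [-0.462, 0.461, -0.536, 0.536]
force: [0.7, -0.6, -2.7]
grip_width: 49.6
```

>>> arm_command(
  plan="0 0 -0.22 0 4.5;0 0 0 0 4.5;0 0 0 0 4.5",
)

```text
clock: 16.5
eef_pos: [642.9, 25.1, 68.5]
tool_rot: [-0.461, 0.461, -0.536, 0.536]
force: [0.2, 0.8, -2.9]
grip_width: 49.8
```

>>> arm_command(
  plan="0 0 0 0 4.5;0 0 0 0 4.5",
)

```text
clock: 16.7
eef_pos: [642.9, 25.1, 68.3]
tool_rot: [-0.461, 0.461, -0.536, 0.536]
force: [-0.4, -0.2, -2.9]
grip_width: 49.8
```

Settled on the case's centre line. Now I'll ease the stone down.

>>> arm_command(
  plan="0 0.5 0 0 4.5;0 0.4 0 0 4.5;0 0.3 0 0 4.5;0 0 0 0 4.5",
)

```text
clock: 17.1
eef_pos: [642.2, 25.0, 55.2]
tool_rot: [0.461, -0.462, 0.536, -0.536]
force: [-0.0, -1.1, -2.5]
grip_width: 49.2
```

>>> arm_command(
  plan="0 0.3 0 0 4.5;0 0.3 0 0 4.5;0 0 0 0 4.5;0 0 0 0 4.5",
)

```text
clock: 17.5
eef_pos: [642.8, 25.1, 50.2]
tool_rot: [0.461, -0.461, 0.536, -0.536]
force: [0.2, -0.8, -2.6]
grip_width: 49.6
```

>>> arm_command(
  plan="0 0.3 0 0 4.5;0 0.3 0 0 4.5;0 0.3 0 0 4.5;0 0 0 0 4.5;0 0 0 0 4.5",
)

```text
clock: 18.0
eef_pos: [642.8, 25.1, 41.1]
tool_rot: [0.461, -0.461, 0.536, -0.536]
force: [0.3, 0.6, -2.4]
grip_width: 49.3
```

>>> arm_command(
  plan="-0.15 0 0 0 4.5;-0.1 0 0 0 4.5;0 0 0 0 4.5;0 0 0 0 4.5",
)

```text
clock: 18.4
eef_pos: [643.4, 27.7, 41.4]
tool_rot: [-0.461, 0.461, -0.536, 0.536]
force: [-0.4, -0.5, -3.4]
grip_width: 49.5
```

>>> arm_command(
  plan="-0.1 0 0 0 4.5;-0.1 0 0 0 4.5;0 0 0 0 4.5;0 0 0 0 4.5",
)

```text
clock: 18.8
eef_pos: [643.6, 29.7, 41.3]
tool_rot: [0.461, -0.461, 0.536, -0.536]
force: [0.4, -0.4, -3.4]
grip_width: 49.9
```

>>> arm_command(
  plan="-0.1 0 0 0 4.5;-0.1 0 0 0 4.5;0 0 0 0 4.5;0 0 0 0 4.5",
)

```text
clock: 19.2
eef_pos: [643.9, 31.7, 41.3]
tool_rot: [0.461, -0.461, 0.536, -0.536]
force: [0.6, 1.1, -3.3]
grip_width: 50.0
```

>>> arm_command(
  plan="-0.1 0 0 0 4.5;-0.05 0 0 0 4.5;0 0 0 0 4.5;0 0 0 0 4.5",
)

```text
clock: 19.6
eef_pos: [643.9, 31.7, 41.3]
tool_rot: [-0.46, 0.462, -0.536, 0.537]
force: [-0.3, -2.8, -0.6]
grip_width: 49.4
```

>>> arm_command(
  plan="0 0.2 0 0 4.5;0 0.15 0 0 4.5;0 0 0 0 4.5;0 0 0 0 4.5",
)

```text
clock: 20.0
eef_pos: [644.4, 31.7, 38.3]
tool_rot: [-0.461, 0.461, -0.536, 0.537]
force: [-2.1, -4.9, 2.7]
grip_width: 49.3
```

>>> arm_command(
  plan="0 0.1 0 0 4.5;0 0.1 0 0 4.5;0 0 0 0 4.5;0 0 0 0 4.5",
)

```text
clock: 20.4
eef_pos: [644.4, 31.7, 38.3]
tool_rot: [-0.461, 0.461, -0.535, 0.537]
force: [-4.8, -6.2, 10.1]
grip_width: 49.6
```

>>> arm_command(
  plan="0 -0.2 0 0 4.5;0 0 0 0 5.2;0 0 0 0 6.5;0 0 0 0 6.5;0 -3 0 0 7",
)

```text
clock: 20.9
eef_pos: [640.4, 33.6, 63.5]
tool_rot: [0.459, -0.464, 0.538, -0.533]
force: [-0.9, 0.4, -0.9]
grip_width: 69.9
```

>>> arm_command(
  plan="0 -4 0 0 8.5;0 -3.2 0 0 8.5;1.53 0 -4.08 0 8.5;1.53 0 -4.08 0 8.5;1.53 0 -4.08 0 8.5",
)

```text
clock: 21.4
eef_pos: [515.3, 7.0, 140.0]
tool_rot: [0.462, -0.461, 0.536, -0.536]
force: [0.1, -0.6, 0.6]
grip_width: 84.8
```

>>> arm_command(
  plan="1.53 0 -4.08 0 8.5;1.53 0 -4.08 0 8.5;0 0 0 0.146 8.5;0 0 0 0.145 8.5;0 0 0 0.145 8.5",
)

```text
clock: 21.9
eef_pos: [431.0, -11.3, 140.1]
tool_rot: [-0.333, 0.332, -0.624, 0.624]
force: [-0.4, 0.1, 0.5]
grip_width: 85.0
```

>>> arm_command(
  plan="0 0 0 0 8.5;0 0 0 0 8.5;0 0 0 0 8.5",
)

```text
clock: 22.2
eef_pos: [431.1, -11.7, 139.8]
tool_rot: [0.335, -0.335, 0.623, -0.623]
force: [-1.0, 0.1, -0.0]
grip_width: 84.7
```

```bash
python3 - <<'E'
from h import *
from cell import readout
d=snap("top",3); s=readout.sense(); M=R_(s["tool_rot"]); print(s["clock"],s["eef_pos"],s["force"],"jaw yaw",np.degrees(np.arctan2(M[1,2],M[0,2])))
D=np.array([632.5,-36.2]);u=np.array([.1478,.989]);v=np.array([.989,-.1478])
for n,P in (("stone",blob(d,(110,185,270,345),76,lambda h,s,v:(s<45)&(v>112))[1]),("jar",blob(d,(125,185,330,400),68,lambda h,s,v:(v<52)&(s<90))[1])): print(n,rect(P),"s",np.percentile((P-D)@u,[1,99]),"c",np.percentile((P-D)@v,[1,99]))
cv2.imwrite("pics/t3.png",cv2.resize(d["frame"][110:280,240:440],None,fx=3.5,fy=3.5,interpolation=cv2.INTER_CUBIC))
E
```

```text
22.25 [431.11617334 -11.78416844 139.77779592] [-0.08156826 -0.01547669  0.02332372] jaw yaw -33.45176961942784
stone c=(641.7,30.1) cent=(641.9,30.1) long 53.5 short 34.4 ang(long) -8.4 s [49.91813861 84.0679391 ] c [-27.41292994  25.94287086]
jar c=(621.7,-92.2) cent=(622.9,-93.4) long 46.5 short 45.0 ang(long) 88.6 s [-80.01614631 -33.5681749 ] c [-24.73996146  20.78733025]
```

View pics/t3.png

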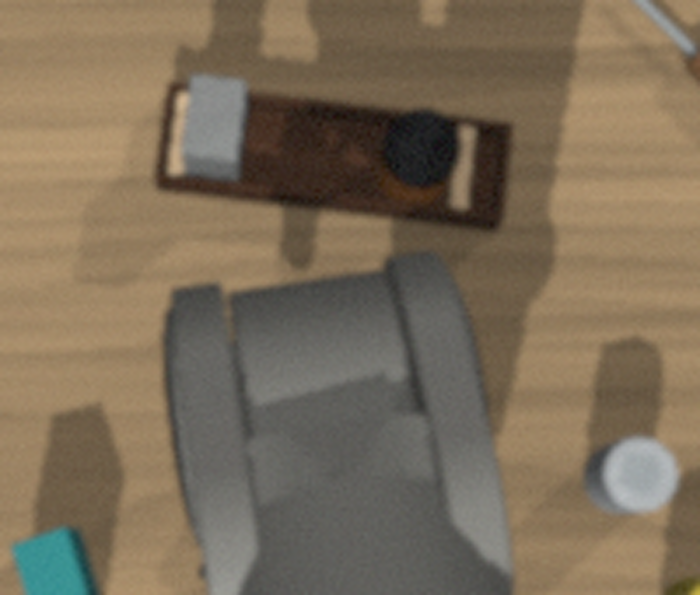

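The stone is upright at the +y divider. The jar still shows a gap of about 3 mm to the −y divider (it tilted in the grip), so I'll push it tight low down with closed fingers later. Next is the block.

>>> arm_command(
  plan="0.06 2.8 0.07 0 8.5;0 2.8 0 0 8.5;0 2.8 0 0 8.5;0 2.6 0 0 8.5;0 0 0 0 8.5",
  squeeze=30,
)

```text
clock: 22.75
eef_pos: [427.9, -12.9, 26.9]
tool_rot: [0.332, -0.337, 0.625, -0.621]
force: [0.0, 0.0, -1.0]
grip_width: 85.1
```

>>> arm_command(
  plan="0 0 0 0 6.5;0 0 0 0 5.5;0 0 0 0 4.5;0 0 0 0 4.5;0 0 0 0 4.5",
)

```text
clock: 23.25
eef_pos: [433.0, -13.0, 31.3]
tool_rot: [-0.335, 0.333, -0.622, 0.624]
force: [-1.1, 0.1, 7.0]
grip_width: 49.6
```

>>> arm_command(
  plan="0 0 0 0 4.5;0 -1 0 0 4.5;0 -2 0 0 4.5;0 0 0 0 4.5;0 0 0 0 4.5",
)

```text
clock: 23.75
eef_pos: [431.2, -13.2, 60.0]
tool_rot: [-0.334, 0.334, -0.623, 0.623]
force: [0.3, 0.4, -3.0]
grip_width: 50.0
```

>>> arm_command(
  plan="0 -4 0 0 4.5;0 -1 0 -0.146 4.5;0 0 0 -0.145 4.5;0 0 0 -0.145 4.5;0 0 0 0 4.5",
)

```text
clock: 24.25
eef_pos: [430.2, -13.1, 108.9]
tool_rot: [0.461, -0.462, 0.537, -0.536]
force: [0.6, -0.4, -1.5]
grip_width: 49.4
```

>>> arm_command(
  plan="-0.62 0 4.08 0 4.5;-0.62 0 4.08 0 4.5;-0.62 0 4.08 0 4.5;-0.62 0 4.08 0 4.5;-0.62 0 4.08 0 4.5",
)

```text
clock: 24.75
eef_pos: [638.3, -13.2, 108.0]
tool_rot: [0.459, -0.461, 0.537, -0.536]
force: [0.1, -0.1, -1.2]
grip_width: 49.7
```

>>> arm_command(
  plan="0 2 0 0 4.5;0 1.8 0 0 4.5;0 0 0 0 4.5;0 0 0 0 4.5;0 0 0 0 4.5",
)

```text
clock: 25.25
eef_pos: [638.0, -12.7, 72.7]
tool_rot: [-0.461, 0.461, -0.536, 0.537]
force: [0.5, -0.2, -1.3]
grip_width: 49.4
```

>>> arm_command(
  plan="0 0 0 0 4.5;0 0 0 0 4.5;0 0 0 0 4.5",
)

```text
clock: 25.55
eef_pos: [637.9, -12.9, 72.5]
tool_rot: [-0.461, 0.461, -0.536, 0.536]
force: [-0.2, -0.2, -2.1]
grip_width: 49.4
```

```bash
python3 - <<'E'
from h import *
from cell import readout
s=readout.sense(); M=R_(s["tool_rot"]); print(s["clock"],s["eef_pos"],s["force"],"jaw yaw",np.degrees(np.arctan2(M[1,2],M[0,2])))
E
```

```text
25.55 [637.88332482 -12.92067561  72.53776452] [-0.17610649 -0.16197367 -2.09141304] jaw yaw -8.608445518350944
```

>>> arm_command(
  plan="0 0.5 -0.03 0 4.5;0 0.5 0 0 4.5;0 0.4 0 0 4.5;0 0.3 0 0 4.5;0 0 0 0 4.5",
)

```text
clock: 26.05
eef_pos: [636.7, -12.9, 53.9]
tool_rot: [0.461, -0.462, 0.536, -0.536]
force: [0.3, 0.1, -1.2]
grip_width: 49.5
```

>>> arm_command(
  plan="0 0.3 0 0 4.5;0 0.3 0 0 4.5;0 0.3 0 0 4.5;0 0.3 0 0 4.5;0 0 0 0 4.5",
)

```text
clock: 26.55
eef_pos: [636.8, -12.9, 42.1]
tool_rot: [0.461, -0.461, 0.536, -0.536]
force: [-0.4, 0.1, -0.9]
grip_width: 49.7
```

>>> arm_command(
  plan="0 0 0 0 4.5;0 0 0 0 4.5",
)

```text
clock: 26.75
eef_pos: [637.4, -12.8, 43.0]
tool_rot: [-0.461, 0.461, -0.536, 0.536]
force: [0.5, 0.1, -2.1]
grip_width: 50.0
```

Inside with no contact. Now I'll slide it along to the stone by feel.

>>> arm_command(
  plan="-0.15 0.2 0 0 4.5;-0.15 0.1 0 0 4.5;0 0 0 0 4.5;0 0 0 0 4.5",
)

```text
clock: 27.15
eef_pos: [637.7, -9.6, 39.7]
tool_rot: [0.461, -0.461, 0.536, -0.536]
force: [0.6, -0.5, -1.5]
grip_width: 49.9
```

>>> arm_command(
  plan="-0.1 0 0 0 4.5;-0.1 0 0 0 4.5;0 0 0 0 4.5;0 0 0 0 4.5",
)

```text
clock: 27.55
eef_pos: [638.0, -7.8, 39.8]
tool_rot: [-0.461, 0.461, -0.536, 0.536]
force: [-0.2, 0.5, -2.4]
grip_width: 49.5
```

>>> arm_command(
  plan="-0.1 0 0 0 4.5;-0.05 0 0 0 4.5;0 0 0 0 4.5;0 0 0 0 4.5",
)

```text
clock: 27.95
eef_pos: [638.2, -6.7, 39.8]
tool_rot: [-0.461, 0.461, -0.536, 0.536]
force: [0.3, -1.1, -1.2]
grip_width: 49.7
```

>>> arm_command(
  plan="-0.1 0 0 0 4.5;-0.1 0 0 0 4.5;0 0 0 0 4.5;0 0 0 0 4.5",
)

```text
clock: 28.35
eef_pos: [638.2, -6.5, 39.8]
tool_rot: [-0.46, 0.462, -0.536, 0.537]
force: [-1.1, -4.5, 1.1]
grip_width: 49.3
```

>>> arm_command(
  plan="0 0.1 0 0 4.5;0 0.1 0 0 4.5;0 0.1 0 0 4.5;0 0 0 0 4.5",
)

```text
clock: 28.75
eef_pos: [638.7, -6.6, 37.5]
tool_rot: [-0.46, 0.461, -0.536, 0.537]
force: [-1.6, -5.0, 2.4]
grip_width: 49.5
```

>>> arm_command(
  plan="0 -0.1 0 0 4.5;0 0 0 0 5.2;0 0 0 0 6.5;0 0 0 0 6.5;0 -3 0 0 6.5",
)

```text
clock: 29.25
eef_pos: [634.8, -3.6, 63.7]
tool_rot: [0.459, -0.464, 0.538, -0.533]
force: [0.1, -0.8, 0.2]
grip_width: 65.1
```

>>> arm_command(
  plan="0 -4 0 0 3;0 0 0 0 0;4.45 0 0 0 0;0 0 0 0 0;0 0 0 0 0",
)

```text
clock: 29.75
eef_pos: [631.6, -50.4, 107.2]
tool_rot: [-0.46, 0.46, -0.537, 0.537]
force: [0.8, 0.8, 0.1]
grip_width: 0.0
```

>>> arm_command(
  plan="0 0 0 0 0;0 0 0 0 0;0 0 0 0 0",
)

```text
clock: 30.05
eef_pos: [631.9, -46.8, 107.7]
tool_rot: [0.462, -0.462, 0.536, -0.535]
force: [0.6, 0.2, 0.1]
grip_width: 0.1
```

```bash
python3 - <<'E'
from h import *
from cell import readout
d=snap("scene",4); s=readout.sense(); print(s["clock"],s["eef_pos"],s["force"],s["grip_width"])
cv2.imwrite("pics/s4.png",cv2.resize(d["frame"][130:290,240:440],None,fx=3.7,fy=3.7,interpolation=cv2.INTER_CUBIC))
E
```

```text
30.1 [631.93592819 -47.10797713 107.72186167] [-0.21248151  0.17504387 -0.39545513] 0.10847468544739626
```

View pics/s4.png

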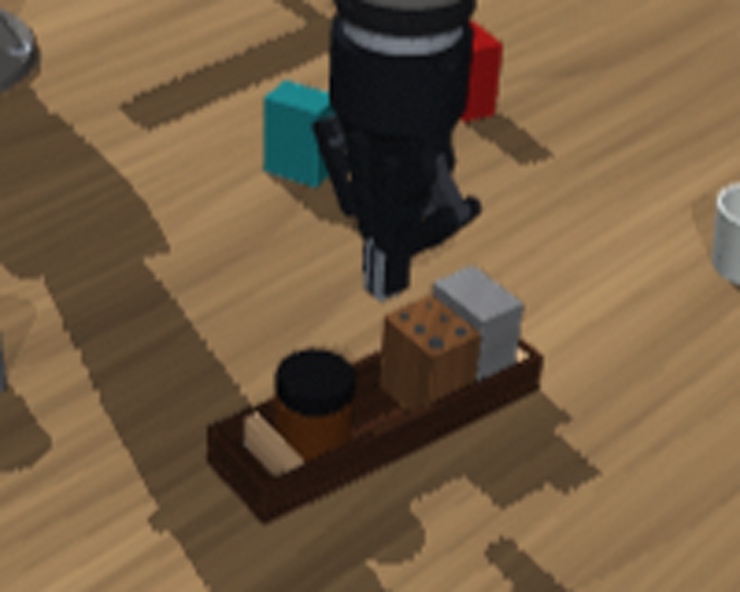

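>>> arm_command(
  plan="0 3 0.1 0 0;0 2.5 0 0 0;0 1.8 0 0 0;0 1 0 0 0;0 0 0 0 0",
)

```text
clock: 30.6
eef_pos: [631.6, -48.3, 23.2]
tool_rot: [0.46, -0.462, 0.537, -0.535]
force: [-0.5, 0.1, -0.1]
grip_width: 0.0
```

>>> arm_command(
  plan="0.4 0 0 0 0;0.4 0 0 0 0;0.2 0 0 0 0;0 0 0 0 0;0 0 0 0 0",
)

```text
clock: 31.1
eef_pos: [631.6, -58.6, 25.3]
tool_rot: [-0.461, 0.461, -0.536, 0.536]
force: [-0.1, -0.1, 0.1]
grip_width: 0.3
```

>>> arm_command(
  plan="0.1 0 0 0 0;0.1 0 0 0 0;0 0 0 0 0;0 0 0 0 0",
)

```text
clock: 31.5
eef_pos: [631.0, -60.1, 24.8]
tool_rot: [0.461, -0.461, 0.536, -0.536]
force: [-0.2, 0.5, 0.2]
grip_width: -0.1
```

>>> arm_command(
  plan="0.1 0 0 0 0;0.1 0 0 0 0;0 0 0 0 0;0 0 0 0 0",
)

```text
clock: 31.9
eef_pos: [631.1, -61.4, 25.1]
tool_rot: [0.462, -0.461, 0.536, -0.536]
force: [0.8, 2.7, 1.9]
grip_width: 0.0
```

>>> arm_command(
  plan="0.1 0 0 0 0;0.1 0 0 0 0;0 0 0 0 0;0 0 0 0 0",
)

```text
clock: 32.3
eef_pos: [631.3, -62.1, 25.6]
tool_rot: [0.463, -0.46, 0.536, -0.535]
force: [-0.3, 5.5, 3.7]
grip_width: -0.5
```

>>> arm_command(
  plan="0.1 0 0 0 0;0 0 0 0 0;0 0 0 0 0",
)

```text
clock: 32.6
eef_pos: [631.3, -62.2, 25.7]
tool_rot: [0.463, -0.46, 0.536, -0.535]
force: [0.8, 6.6, 4.0]
grip_width: 0.0
```

>>> arm_command(
  plan="-0.6 0 0 0 0;-1 0 0 0 0;-0.9 0 0 0 0;0 0 0 0 0;0 0 0 0 0",
)

```text
clock: 33.1
eef_pos: [633.9, -41.0, 24.5]
tool_rot: [-0.461, 0.462, -0.536, 0.536]
force: [-0.1, 0.1, -0.1]
grip_width: -0.2
```

>>> arm_command(
  plan="-0.1 0 0 0 0;-0.1 0 0 0 0;0 0 0 0 0;0 0 0 0 0",
)

```text
clock: 33.5
eef_pos: [634.3, -39.5, 24.7]
tool_rot: [-0.461, 0.461, -0.536, 0.536]
force: [0.2, -1.2, -0.5]
grip_width: -0.2
```

>>> arm_command(
  plan="-0.1 0 0 0 0;-0.1 0 0 0 0;0 0 0 0 0;0 0 0 0 0",
)

```text
clock: 33.9
eef_pos: [634.6, -38.6, 24.7]
tool_rot: [-0.46, 0.461, -0.536, 0.537]
force: [-0.7, -5.4, 0.7]
grip_width: -0.3
```

>>> arm_command(
  plan="-0.1 0 0 0 0;-0.1 0 0 0 0;0 0 0 0 0;0 0 0 0 0",
)

```text
clock: 34.3
eef_pos: [634.7, -38.5, 24.8]
tool_rot: [-0.459, 0.462, -0.536, 0.538]
force: [-1.0, -7.3, 1.7]
grip_width: 0.5
```

Both ends are tight. The felt gap is about 45.5 mm for the 44 mm tin, centred at TCP y≈−50.3. At the tin I'll first pinch it along the row direction so it is centred, then regrip it across the case.

>>> arm_command(
  plan="0.6 0 0 0 0;0 -4 0 0 0;0 -4 0 0 0;0 -3.5 0 0 0;3.42 0 -3.03 0 4",
)

```text
clock: 34.8
eef_pos: [607.3, -59.5, 147.2]
tool_rot: [-0.472, 0.457, -0.531, 0.535]
force: [0.2, 0.3, 0.8]
grip_width: 13.3
```

>>> arm_command(
  plan="3.42 0 -3.03 0 8.5;3.42 0 -3.03 0 8.5;3.42 0 -3.03 0 8.5;3.42 0 -3.03 0 8.5;3.42 0 -3.03 0 8.5",
)

```text
clock: 35.3
eef_pos: [423.4, -215.1, 139.9]
tool_rot: [-0.463, 0.461, -0.535, 0.535]
force: [0.7, -0.8, 0.1]
grip_width: 84.4
```

>>> arm_command(
  plan="0 0 0 0.143 8.5;0 0 0 0.143 8.5;0 0 0 0.143 8.5;0 0 0 0.143 8.5;0 0 0 0.143 8.5",
)

```text
clock: 35.8
eef_pos: [424.9, -214.1, 139.9]
tool_rot: [0.244, -0.242, 0.664, -0.663]
force: [0.3, 0.6, -0.1]
grip_width: 85.0
```

>>> arm_command(
  plan="0 0 0 0.143 8.5;0 0 0 0.143 8.5;0 0 0 0.143 8.5;0 0 0 0.143 8.5;0 0 0 0.143 8.5",
)

```text
clock: 36.3
eef_pos: [424.9, -214.0, 139.8]
tool_rot: [-0.004, 0.005, 0.708, -0.706]
force: [0.2, -0.1, 0.5]
grip_width: 84.9
```

>>> arm_command(
  plan="0 0 0 0.143 8.5;0 0 0 0 8.5;0 0 0 0 8.5;0 0 0 0 8.5",
)

```text
clock: 36.7
eef_pos: [424.1, -215.6, 139.8]
tool_rot: [-0.052, 0.053, 0.705, -0.705]
force: [-0.3, -0.1, -0.2]
grip_width: 85.1
```

```bash
python3 - <<'E'
from h import *
from cell import readout
d=snap("top",5); s=readout.sense(); M=R_(s["tool_rot"]); print(s["clock"],s["eef_pos"],s["force"],"jaw yaw",np.degrees(np.arctan2(M[1,2],M[0,2])))
D=np.array([632.5,-36.2]);u=np.array([.1478,.989]);v=np.array([.989,-.1478])
for n,P in (("stone",blob(d,(110,185,270,345),76,lambda h,s,v:(s<45)&(v>112))[1]),("jar",blob(d,(125,185,330,400),68,lambda h,s,v:(v<52)&(s<90))[1])): print(n,rect(P),"s",np.percentile((P-D)@u,[1,99]),"c",np.percentile((P-D)@v,[1,99]))
print("tool z",M[:,2],"tool x",M[:,0])
E
```

```text
36.75 [ 423.96144813 -215.85716448  139.79297819] [-0.35492266 -1.0279949   0.09171018] jaw yaw -98.58738494128397
stone c=(640.7,29.7) cent=(641.2,29.6) long 55.6 short 35.5 ang(long) -6.6 s [48.79436432 84.6749572 ] c [-29.32711201  26.05718629]
jar c=(622.2,-93.3) cent=(622.8,-93.3) long 45.1 short 43.2 ang(long) -2.1 s [-79.46945439 -35.74253624] c [-24.34488222  20.87815528]
tool z [-1.49317621e-01 -9.88789146e-01 -5.22239416e-04] tool x [-9.88789178e-01  1.49317828e-01 -3.83552368e-04]
```

>>> arm_command(
  plan="0 2.8 0 0 8.5;0 2.8 0 0 8.5;0 2.8 0 0 8.5;0 2.6 0 0 8.5;0 0 0 0 8.5",
  squeeze=20,
)

```text
clock: 37.25
eef_pos: [420.5, -214.8, 26.7]
tool_rot: [-0.056, 0.051, 0.706, -0.704]
force: [-1.0, -0.1, 0.3]
grip_width: 84.6
```

>>> arm_command(
  plan="0 0 0 0 6.5;0 0 0 0 5.5;0 0 0 0 5;0 0 0 0 4.2;0 0 0 0 4.2",
)

```text
clock: 37.75
eef_pos: [424.8, -216.9, 31.2]
tool_rot: [0.053, -0.055, -0.705, 0.706]
force: [-1.2, -0.4, 6.6]
grip_width: 43.7
```

>>> arm_command(
  plan="0 0 0 0 4.8;0 0 0 0 6;0 0 0 0 8.5;0 0 0 0 8.5",
)

```text
clock: 38.15
eef_pos: [423.4, -216.3, 29.6]
tool_rot: [-0.054, 0.054, 0.705, -0.705]
force: [-0.0, -0.3, 0.2]
grip_width: 84.0
```

>>> arm_command(
  plan="0 0 0 -0.143 8.5;0 0 0 -0.143 8.5;0 0 0 -0.143 8.5;0 0 0 -0.143 8.5;0 0 0 -0.143 8.5",
)

```text
clock: 38.65
eef_pos: [423.5, -216.3, 29.6]
tool_rot: [0.198, -0.198, 0.679, -0.679]
force: [0.1, 0.5, -0.6]
grip_width: 85.0
```

>>> arm_command(
  plan="0 0 0 -0.143 8.5;0 0 0 -0.143 8.5;0 0 0 -0.143 8.5;0 0 0 -0.143 8.5;0 0 0 -0.143 8.5",
)

```text
clock: 39.15
eef_pos: [423.5, -216.4, 29.6]
tool_rot: [0.423, -0.423, 0.566, -0.566]
force: [0.1, 0.3, -0.4]
grip_width: 85.3
```

>>> arm_command(
  plan="0 0 0 -0.143 8.5;0 0 0 0 8.5;0 0 0 0 8.5;0 0 0 0 8.5",
)

```text
clock: 39.55
eef_pos: [423.6, -216.4, 29.7]
tool_rot: [0.461, -0.461, 0.537, -0.537]
force: [0.0, 0.1, -0.8]
grip_width: 85.0
```

>>> arm_command(
  plan="0.03 0 0 0 6.5;0 0 0 0 5.5;0 0 0 0 5;0 0 0 0 3.9;0 0 0 0 3.9",
  squeeze=30,
)

```text
clock: 40.05
eef_pos: [424.0, -216.8, 30.1]
tool_rot: [-0.461, 0.461, -0.536, 0.536]
force: [0.5, -0.4, 2.0]
grip_width: 43.5
```

>>> arm_command(
  plan="0 0 0 0 3.9;0 -1 0 0 3.9;0 -2 0 0 3.9;0 -4 0 0 3.9;0 -3 0 0 3.9",
)

```text
clock: 40.55
eef_pos: [423.6, -216.3, 131.6]
tool_rot: [0.461, -0.461, 0.536, -0.536]
force: [0.3, -0.2, -1.9]
grip_width: 43.0
```

>>> arm_command(
  plan="0 0 0 0 3.9;0 0 0 0 3.9;0 0 0 0 3.9",
)

```text
clock: 40.85
eef_pos: [422.2, -216.4, 128.6]
tool_rot: [0.461, -0.462, 0.537, -0.535]
force: [0.1, -0.2, -0.8]
grip_width: 43.5
```

>>> arm_command(
  plan="-3.25 0 3.04 0 3.9;-3.25 0 3.04 0 3.9;-3.25 0 3.04 0 3.9;-3.25 0 3.04 0 3.9;-3.25 0 3.04 0 3.9",
)

```text
clock: 41.35
eef_pos: [598.0, -77.7, 127.4]
tool_rot: [0.46, -0.462, 0.537, -0.535]
force: [0.7, -0.1, -0.2]
grip_width: 43.0
```

>>> arm_command(
  plan="-3.25 0 3.04 0 3.9;0 0.8 0 0 3.9;0 0.8 0 0 3.9;0 0 0 0 3.9;0 0 0 0 3.9",
)

```text
clock: 41.85
eef_pos: [631.6, -53.3, 112.6]
tool_rot: [0.459, -0.462, 0.537, -0.536]
force: [-0.4, -0.4, -0.5]
grip_width: 43.0
```

>>> arm_command(
  plan="0 0 0 0 3.9;0 0 0 0 3.9;0 0 0 0 3.9;0 0 0 0 3.9",
)

```text
clock: 42.25
eef_pos: [633.2, -51.3, 114.2]
tool_rot: [-0.461, 0.461, -0.536, 0.536]
force: [-0.1, 0.8, -1.5]
grip_width: 42.9
```

```bash
python3 - <<'E'
from h import *
from cell import readout
d=snap("scene",6); s=readout.sense(); M=R_(s["tool_rot"]); print(s["clock"],s["eef_pos"],s["force"],"jaw yaw",np.degrees(np.arctan2(M[1,2],M[0,2])))
cv2.imwrite("pics/s6.png",cv2.resize(d["frame"][150:280,270:410],None,fx=4.6,fy=4.6,interpolation=cv2.INTER_CUBIC))
E
```

```text
42.3 [633.15571513 -51.28736666 114.12437297] [-0.15544126 -0.10514396  0.38134025] jaw yaw -8.603478233093657
```

View pics/s6.png

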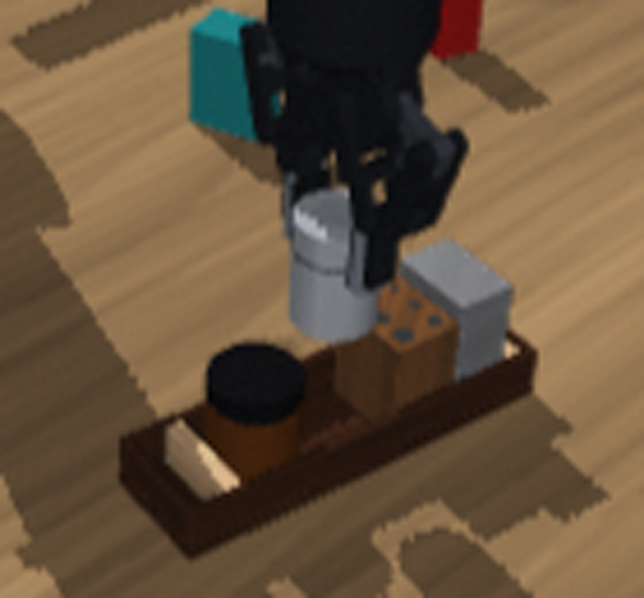

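>>> arm_command(
  plan="-0.1 0.5 -0.12 0 3.9;0 0.5 0 0 3.9;0 0 0 0 3.9;0 0 0 0 3.9;0 0 0 0 3.9",
)

```text
clock: 42.8
eef_pos: [632.1, -49.9, 103.8]
tool_rot: [-0.461, 0.461, -0.536, 0.536]
force: [-0.4, 0.2, -0.4]
grip_width: 43.1
```

>>> arm_command(
  plan="0 0 0 0 3.9;0 0 0 0 3.9;0 0 0 0 3.9",
)

```text
clock: 43.1
eef_pos: [632.1, -49.9, 103.9]
tool_rot: [-0.461, 0.461, -0.536, 0.536]
force: [1.0, 0.4, -1.7]
grip_width: 42.9
```

>>> arm_command(
  plan="0.02 0.2 0 0 3.9;0 0.2 0 0 3.9;0 0.2 0 0 3.9;0 0 0 0 3.9;0 0 0 0 3.9",
)

```text
clock: 43.6
eef_pos: [631.9, -50.1, 97.6]
tool_rot: [0.461, -0.461, 0.536, -0.536]
force: [0.4, 0.3, -0.4]
grip_width: 43.3
```

>>> arm_command(
  plan="0 0.15 0 0 3.9;0 0.15 0 0 3.9;0 0 0 0 3.9;0 0 0 0 3.9",
)

```text
clock: 44.0
eef_pos: [632.0, -50.1, 94.7]
tool_rot: [0.461, -0.461, 0.536, -0.536]
force: [0.5, 0.8, -1.4]
grip_width: 42.8
```

The tin's bottom is now below both neighbours' tops with no contact force. I'll keep easing it down.

>>> arm_command(
  plan="0 0.25 0 0 3.9;0 0.25 0 0 3.9;0 0.25 0 0 3.9;0 0.25 0 0 3.9;0 0 0 0 3.9",
)

```text
clock: 44.5
eef_pos: [631.7, -50.1, 84.2]
tool_rot: [0.461, -0.461, 0.536, -0.536]
force: [0.0, 0.9, -1.5]
grip_width: 43.3
```

>>> arm_command(
  plan="0 0.25 0 0 3.9;0 0.25 0 0 3.9;0 0.25 0 0 3.9;0 0.25 0 0 3.9;0 0 0 0 3.9",
)

```text
clock: 45.0
eef_pos: [631.7, -50.1, 74.2]
tool_rot: [0.461, -0.461, 0.536, -0.536]
force: [-0.7, -0.0, -1.8]
grip_width: 42.9
```

>>> arm_command(
  plan="0 0.3 0 0 3.9;0 0.3 0 0 3.9;0 0.3 0 0 3.9;0 0.3 0 0 3.9;0 0 0 0 3.9",
)

```text
clock: 45.5
eef_pos: [631.6, -50.1, 62.1]
tool_rot: [0.461, -0.461, 0.536, -0.536]
force: [0.3, 0.9, -1.4]
grip_width: 43.2
```

>>> arm_command(
  plan="0 0.3 0 0 3.9;0 0.3 0 0 3.9;0 0.3 0 0 3.9;0 0.3 0 0 3.9;0 0 0 0 3.9",
)

```text
clock: 46.0
eef_pos: [631.6, -50.2, 50.1]
tool_rot: [0.461, -0.461, 0.536, -0.536]
force: [-0.1, 0.1, -0.5]
grip_width: 43.3
```

>>> arm_command(
  plan="0 0.25 0 0 3.9;0 0.25 0 0 3.9;0 0.25 0 0 3.9;0 0.2 0 0 3.9;0 0 0 0 3.9",
)

```text
clock: 46.5
eef_pos: [631.7, -50.1, 40.8]
tool_rot: [0.461, -0.461, 0.536, -0.536]
force: [-0.1, 0.6, -0.5]
grip_width: 43.2
```

>>> arm_command(
  plan="0 0.1 0 0 3.9;0 0.1 0 0 3.9;0 0.1 0 0 3.9;0 0 0 0 3.9;0 0 0 0 3.9",
)

```text
clock: 47.0
eef_pos: [632.0, -50.2, 38.2]
tool_rot: [0.461, -0.461, 0.536, -0.536]
force: [-0.4, 0.6, -1.1]
grip_width: 43.0
```

>>> arm_command(
  plan="0 0.1 0 0 3.9;0 0.1 0 0 3.9;0 0 0 0 3.9;0 0 0 0 3.9",
)

```text
clock: 47.4
eef_pos: [632.0, -50.2, 36.2]
tool_rot: [0.461, -0.461, 0.536, -0.536]
force: [0.9, -0.2, 0.1]
grip_width: 42.8
```

>>> arm_command(
  plan="0 0.1 0 0 3.9;0 0 0 0 3.9;0 0 0 0 3.9",
)

```text
clock: 47.7
eef_pos: [632.0, -50.2, 36.1]
tool_rot: [-0.461, 0.461, -0.536, 0.536]
force: [-1.8, -1.0, 4.9]
grip_width: 43.3
```

>>> arm_command(
  plan="0 0 0 0 4.6;0 0 0 0 6;0 0 0 0 6.5;0 0 0 0 6.5;0 -3 0 0 6.5",
)

```text
clock: 48.2
eef_pos: [628.1, -50.8, 60.8]
tool_rot: [0.458, -0.464, 0.538, -0.534]
force: [-0.0, 0.3, -0.6]
grip_width: 64.9
```

>>> arm_command(
  plan="0 -4 0 0 6.5;0 -4 0 0 6.5;2 -2 -4 0 6.5;2 0 -4.5 0 6.5;2 0 -4.5 0 6.5",
)

```text
clock: 48.7
eef_pos: [493.9, -90.2, 165.9]
tool_rot: [-0.462, 0.461, -0.535, 0.536]
force: [-0.0, -0.2, -0.0]
grip_width: 65.2
```

>>> arm_command(
  plan="2 0 -4.5 0 6.5;2 0 -4.5 0 6.5;2 0 0 0 6.5;0 0 0 0 6.5;0 0 0 0 6.5",
)

```text
clock: 49.2
eef_pos: [397.5, -135.9, 165.8]
tool_rot: [-0.461, 0.46, -0.536, 0.537]
force: [1.2, -0.6, -0.7]
grip_width: 65.2
```

```bash
python3 - <<'E'
from h import *
d=snap("top",7); e=snap("scene",7)
a=cv2.resize(d["frame"][115:190,270:400],None,fx=6,fy=6,interpolation=cv2.INTER_CUBIC)[:,:780]
b=cv2.resize(e["frame"][180:275,285:400],None,fx=3.4,fy=3.4,interpolation=cv2.INTER_CUBIC)[:300]
a=cv2.resize(a,None,fx=.65,fy=.65); w=min(800,a.shape[1]+b.shape[1]); o=np.zeros((max(a.shape[0],b.shape[0])*1,a.shape[1]+b.shape[1],3),np.uint8)
o[:a.shape[0],:a.shape[1]]=a;o[:b.shape[0],a.shape[1]:]=b
if o.shape[1]>800:o=cv2.resize(o,(800,int(o.shape[0]*800/o.shape[1])))
cv2.imwrite("pics/f7.png",o);print(o.shape)
D=np.array([632.5,-36.2]);u=np.array([.1478,.989]);v=np.array([.989,-.1478])
for n,P in (("stone",blob(d,(110,185,270,322),76,lambda h,s,v:(s<45)&(v>112))[1]),("tin",blob(d,(110,185,322,362),66,lambda h,s,v:(s<45)&(v>110))[1]),("jar",blob(d,(125,185,330,400),68,lambda h,s,v:(v<52)&(s<90))[1])): print(n,rect(P),"s",np.percentile((P-D)@u,[1,99]),"c",np.percentile((P-D)@v,[1,99]))
from cell import readout; s=readout.sense();print(s["clock"],s["eef_pos"])
E
```

```text
(267, 800, 3)
stone c=(640.6,29.5) cent=(641.3,29.6) long 55.9 short 35.1 ang(long) -6.8 s [48.94516193 84.22393935] c [-29.8573093   26.02793711]
tin c=(626.5,-49.0) cent=(627.2,-48.9) long 53.9 short 45.0 ang(long) -1.7 s [-35.61112764   9.06442061] c [-31.25919153  23.16366458]
jar c=(622.2,-93.8) cent=(622.8,-93.8) long 45.1 short 43.2 ang(long) -2.1 s [-79.79962099 -36.70327653] c [-24.54252231  21.01185074]
49.3 [ 398.12770626 -134.72137351  165.74764443]
```

View pics/f7.png

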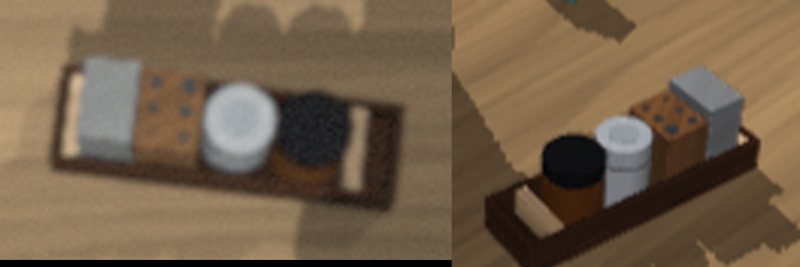

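The final view shows stone, block, tin and jar upright in one row between the dividers. The floor contacts were felt 6.0–6.2 mm above the bench-grasp heights, which matches the case floor at 6 mm. The arm is clear, so I'm handing in.

```bash
python3 - <<'E'
from h import *
for n in (0,7):
    t=load("top",n); print(n,"cup",rect(blob(t,(100,150,160,206),55,lambda h,s,v:(s<40)&(v>120))[1]))
print("graver diff",np.abs(load("top",0)["frame"][100:150,415:465].astype(int)-load("top",7)["frame"][100:150,415:465]).mean())
from cell import r
print(r.job_done())
E
```

```text
0 cup c=(692.9,285.6) cent=(692.8,284.3) long 71.0 short 65.6 ang(long) -7.4
7 cup c=(692.7,285.7) cent=(692.6,284.2) long 71.2 short 65.9 ang(long) -6.7
graver diff 23.85
the job is handed in; nothing more can be done
None
```

```bash
python3 - <<'E'
from h import *
for n in (0,7): print(n,"handle",rect(blob(load("top",n),(110,155,425,470),8,lambda h,s,v:(s>115))[1]), "img mean",load("top",n)["frame"][100:150,415:465].mean())
E
```

```text
0 handle c=(671.8,-304.9) cent=(671.2,-305.3) long 62.0 short 25.3 ang(long) 42.8 img mean 101.396
7 handle c=(672.3,-303.8) cent=(671.7,-304.6) long 63.6 short 25.4 ang(long) 40.3 img mean 125.162
```

The kit is packed: the stone, block, tin and jar stand upright in one row between the dividers. I handed it in at about 49 s, under the 72 s limit, with the arm clear of everything.

**What I did**
- **Jar:** I felt for the case's side walls with it, then moved it to the −y divider. It settled about 3 mm short, so I pushed it tight later with closed fingers, low down.
- **Stone and block:** I placed the stone against the +y divider, then the block against the stone, both by feel.
- **Tin:** I centred it in the jaws and lowered it last into the felt gap of about 45.5 mm. It met almost no force on the way down.

**Last checks**
- **Seating:** the stone, block and tin each met the case floor 6.0–6.2 mm above their bench height, against 6 mm expected. Contact forces I read in the case stayed at about 10 N or less.
- **Final pictures:** both cameras show all four pieces upright in the row.
- **Cup:** it is unmoved to within 0.3 mm.
- **Graver:** a raw picture comparison there disagreed, which I put down to the arm's shadow having moved off it. Its handle measures the same to about 1 mm, with 2.5° of angle scatter, and I never went near it.
- **Jar position:** the camera put the jar about 2 mm off where I felt it, because its lid blends with the divider in the picture. I went by feel.

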